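# Bring the blue glaze round and latch the carousel

### The job

With a fingertip, push on the carousel's black spokes until the blue glaze pot is on the side of the white arrow and in line with it, then push the red latch lever fully home so that its fork closes around the blue pot's spoke. Turn the carousel gently, without spinning it, and do not touch, tip or lift the pots; leave everything else on the table where it is.

Things in the scene. Friction and masses are not known exactly. Their poses are not given: they have to be found in the camera images.
- stand: the carousel's fixed dark steel stand. Origin: on the table under the carousel's axis; z up. Its +y axis runs along a flat tongue (52 mm wide, 6 mm high, out to 285 mm) that carries the white arrow; a flat outrigger, 6 mm high, on its +x side carries the latch. Round foot 150 mm across, 10 mm high
- arrow (a point): point of the white arrow painted on the stand's tongue, 235 mm from the carousel's axis along the stand's +y axis, 8 mm above the table; the arrow points at the axis
- carousel (a joint): angle (rad) of the carousel, 0 at the start, growing anticlockwise seen from above; turns endlessly either way and stays where left (friction about 0.5 N at a spoke). An aluminium disc 184 mm across, top 28 mm above the table, with five wells (rims 42 mm above the table) 60 mm from the axis, 72 degrees apart, a pot in each, and straight out from each well a black spoke
- latch (a joint): angle (rad) of the red latch lever: 0 = open, 0.70 = fully home, turning anticlockwise seen from above; starts at 0 to 0.15, stays where left (friction about 1 N at the tip). A bar 10 mm thick, 24 to 44 mm above the table, reaching 109 mm from its pin, ending in a fork that straddles the spoke at the arrow. Push on its back, the side away from the carousel
- latch_pivot (a point): centre of the latch's upright pin, 34 mm above the table; at x 90, y 168 mm in the stand's frame
- latch_tip (a point): root of the fork, mid-thickness of the lever, 90 mm from the pin; the back face to push is 5 mm farther from the carousel. When home it lies on the arrow line 159 mm from the carousel's axis. Prongs 29 mm long, 22 mm apart at the root, 34 mm at the mouth: a spoke within 4 degrees of the arrow goes in freely, a little more is drawn straight
- spoke0 (a point): middle of the round tip of spoke 0, 138 mm from the carousel's axis, 34 mm above the table. The spoke is 8 mm thick, runs from 84 to 144 mm from the axis, 24 to 44 mm above the table, in line with its pot; tip 12 mm across (the numbers run anticlockwise; any pot may stand at any spoke)
- spoke1 (a point): middle of the round tip of spoke 1, 138 mm from the carousel's axis, 34 mm above the table. The spoke is 8 mm thick, runs from 84 to 144 mm from the axis, 24 to 44 mm above the table, in line with its pot; tip 12 mm across (the numbers run anticlockwise; any pot may stand at any spoke)
- spoke2 (a point): middle of the round tip of spoke 2, 138 mm from the carousel's axis, 34 mm above the table. The spoke is 8 mm thick, runs from 84 to 144 mm from the axis, 24 to 44 mm above the table, in line with its pot; tip 12 mm across (the numbers run anticlockwise; any pot may stand at any spoke)
- spoke3 (a point): middle of the round tip of spoke 3, 138 mm from the carousel's axis, 34 mm above the table. The spoke is 8 mm thick, runs from 84 to 144 mm from the axis, 24 to 44 mm above the table, in line with its pot; tip 12 mm across (the numbers run anticlockwise; any pot may stand at any spoke)
- spoke4 (a point): middle of the round tip of spoke 4, 138 mm from the carousel's axis, 34 mm above the table. The spoke is 8 mm thick, runs from 84 to 144 mm from the axis, 24 to 44 mm above the table, in line with its pot; tip 12 mm across (the numbers run anticlockwise; any pot may stand at any spoke)
- pot_blue: closed blue glaze pot, loose in its well: 53 mm across the lid, 40 mm high, about 70 g; origin: centre of its underside, 28 mm above the table; its top is 68 mm above the table
- pot_red: closed red glaze pot, loose in its well: 53 mm across the lid, 40 mm high, about 70 g; origin: centre of its underside, 28 mm above the table; its top is 68 mm above the table
- pot_yellow: closed yellow glaze pot, loose in its well: 53 mm across the lid, 40 mm high, about 70 g; origin: centre of its underside, 28 mm above the table; its top is 68 mm above the table
- pot_green: closed green glaze pot, loose in its well: 53 mm across the lid, 40 mm high, about 70 g; origin: centre of its underside, 28 mm above the table; its top is 68 mm above the table
- pot_white: closed white glaze pot, loose in its well: 53 mm across the lid, 40 mm high, about 70 g; origin: centre of its underside, 28 mm above the table; its top is 68 mm above the table
- jar_grey: grey paint jar with white lid, 86 mm across, 140 mm high: a bystander; origin on the table under it
- jar_pink: pink paint jar with white lid, 86 mm across, 130 mm high: a bystander; origin on the table under it
- mug: terracotta mug, 76 mm across, 85 mm high: a bystander; origin on the table under it
- bowl: white bowl, 110 mm across, 50 mm high: a bystander; origin on the table under it
- cup_spare: orange paint cup with white lid, 68 mm across, 40 mm high: a bystander; origin on the table under it
- tile: terracotta tile 100 x 100 x 10 mm: a bystander; origin on the table under it
- brush: paint brush, 200 mm long, lying along its x axis: a bystander; origin on the table under it
There are look-alikes about, which are no part of the job. What is meant by the pot_green is not pink, and is the smaller of those in its own colour.

How it is judged:
By the outcome, as a careful person would: the job done as asked, in the order asked, and still so for the second after the job is handed in, with the robot touching nothing.
It also fails if it takes over 61 s, if anything falls off the work surface, if the arm or the gripper's body presses on something with over 40 N, if the wrist force passes 120 N, or if a joint passes its speed limit or range.

### The arm

A 6-joint arm with a two-finger parallel gripper is mounted at the origin on the work surface. World frame = base frame: x ahead of the robot, y to its left, z up, the work surface at z = 0. Lengths are in m, angles in degrees, forces in N, time in s.
With the tool pointing down it reaches from about 0.25 to 0.725 m from the base axis. Payload 4 kg.
Tool frame: the origin (TCP) lies midway between the tips of the shut fingers; the grasp point (between the pads) lies 19 mm behind it; z points along the fingers, y is the line along which they close (so a half turn about z gives the same grasp; the last joint's range is limited). The gripper opens to 85 mm and grips with 20 to 120 N. Pads are 22 mm wide; open, the fingers measure 114 mm over their backs; the gripper's body (76 mm by 85 mm) begins 54 mm behind the grasp point. The pads swing forward as they close: fully open they stand 13 mm farther back than shut.
Start: joints at [69.041, 13.785, 0.286, 76.501, 0, 90], TCP at [0.179, 0.467, 0.231] pointing down, gripper open.
Joint ranges: [-155.79, 155.79], [-60.16, 107.12], [-62.33, 73.08], [-114, 123.19], [-81.49, 82.49], [-180, 180]. Speed limits (degrees/s): [159.86, 159.86, 180, 180, 180, 180].

### API

Orientations are given as a 3x3 rotation matrix whose columns are the frame's x, y, z axes.
In Python, from bench import robot gives the robot as it stands.
- The arm moves only by the shell command python3 -m handwheel 'ROWS' [FORCE]. ROWS is text: rows parted by semicolons, each of 5 numbers parted by spaces: the opening, from 0 (shut) to 1 (fully open), then the shift along the world's x, y, z in cm, then the turn about the world's z in rad. In form: claw dx dy dz turn; .... A call has exactly 10 rows; each row is the pose to reach, as a shift and turn from the pose commanded when the call began; what a row does not reach only later rows make up. A row lasts 1/8 s, in which the tool goes at most 62.5 mm and 10.7 degrees, less where a joint would pass 70% of its speed; a pose out of reach is approached as far as the arm can. A call with a gripper value outside its range is refused whole. The fingers move at their own pace and stop on an object; FORCE is the grip in N (left out, the last holds). Time passes only in rows, so rows that repeat a pose let the fingers close, or fill a call up. It gives the time, the measured TCP pose, the force, the opening and the grip force at its end, in the units of the state.
- robot.read_state(): the state, without advancing time (a new reading comes with each control period).
- robot.grab_frame(name): name is "scene" or "top" or "wrist"; returns a dict with "image" (480x640x3 uint8, blue, green, red), "K" (3x3 intrinsics, pixels), "dist" ([k1, k2, p1, p2, k3] as OpenCV has them; the pictures are not rectified), "camera_from_world" (4x4, takes a point from world to camera coordinates); the wrist camera has in their place "tool_from_camera" (4x4, takes a point from camera to tool coordinates, whose origin is the TCP and whose axes are the flange's). Camera axes: x right, y up, looking along -z (the intrinsics and any distortion apply to the point x, -y, -z); pixel columns grow to the right and rows downward; lengths in m; the calibration is good to about 2 mm. A picture is of the moment at which its call begins: read the wrist's pose just before it. There is no depth.
- robot.sign_off(): hands the job in; it is judged then, once.
Trained networks look in a picture, given as the dict that the camera call returned (one of the last four; its "shot" number tells which), for a name from the list of things; names that differ only in an ending like _2 or _b are one class to them, and where a whole thing is asked for, a point or a joint stands for the part that bears it (a point fixed in the world has none). Each returns a list of dicts, best first, with "p" (0 to 1); they miss things now and then, are a little off and sometimes report something else, mostly with a low value. They report only what shows in the picture. A call takes as long as a camera call. They do not tell look-alikes from the thing itself.
- robot.recognise(label, picture): "extent" ([left, top, right, bottom] as shares, 0 to 1, of the picture: columns of its width, rows of its height, round what is visible of it).
- robot.masks_of(label, picture): "region" (480x640 bool, what is visible of it) and "extent" ([left, top, right, bottom] as shares, 0 to 1, of the picture: columns of its width, rows of its height, round what is visible of it).
The state is a dict: "time_s": time; "q": joint angles; "joint_vel": joint speeds; "effort": joint torques, N m; "position": TCP position; "tool_rot": TCP orientation; "wrist_force": force on the tool from outside, world axes, zero at the start; "ft_torque": the same for the moment, N m; "opening": finger opening in m; "finger_force": force on a finger pad.
Only numpy, scipy, OpenCV 4.12 (cv2) and the standard library are available. Lean on these libraries where they do the work, as an engineer would, in place of code of your own. Each camera call takes 0.05 s, during which the arm holds its last target. There are 200 camera calls.

## Working session

There is one attempt and no reset: what is moved stays moved. The work goes in short steps, Python scripts to look and compute and a shell command to move; the robot and the scene stay as the last step left them, time stands still between calls to the robot, and variables do not carry over. Pictures are saved under pics/ and viewed, at most 10 in all, crops included, and the job is handed in when it is done.

```bash
mkdir -p pics; cat > h.py <<'E'
import numpy as np, cv2
from bench import robot
def ray(f,uv):
    K=np.array(f["K"]);d=np.array(f["dist"])
    p=cv2.undistortPoints(np.array([[uv]],float),K,d)[0,0]
    T=np.array(f["camera_from_world"]);R=T[:3,:3]
    return -R.T@T[:3,3], R.T@np.array([p[0],-p[1],-1.])
def at(f,uv,z):
    c,r=ray(f,uv); return (c+r*(z-c[2])/r[2])
def px(f,P):
    T=np.array(f["camera_from_world"]);q=T[:3,:3]@np.array(P,float)+T[:3,3]
    return cv2.projectPoints(np.array([[q[0],-q[1],-q[2]]]),np.zeros(3),np.zeros(3),np.array(f["K"]),np.array(f["dist"]))[0][0,0]
E
python3 - <<'E'
from h import *
for n in ("scene","top"):
    f=robot.grab_frame(n); cv2.imwrite(f"pics/{n}1.png",f["image"])
    print(n,np.array(f["camera_from_world"]).round(3).tolist())
    for l in ["carousel","pot_blue","latch","stand","spoke0"]:
        for r in robot.masks_of(l,f)[:5]:
            ys,xs=np.nonzero(r["region"]); print(l,round(r["p"],2),(np.array(r["extent"])*[640,480,640,480]).round().tolist(),xs.mean().round(1),ys.mean().round(1))
s=robot.read_state();print(s["time_s"],s["opening"],s["tool_rot"])
E
```

```text
scene [[-0.332, 0.943, 0.007, 0.18], [-0.697, -0.25, 0.671, 0.298], [0.635, 0.218, 0.741, -1.696], [0.0, 0.0, 0.0, 1.0]]
carousel 0.89 [217.0, 216.0, 345.0, 319.0] 283.5 271.3
carousel 0.56 [247.0, 248.0, 270.0, 270.0] 255.9 258.9
pot_blue 0.75 [260.0, 226.0, 287.0, 250.0] 272.2 237.9
latch 0.74 [358.0, 255.0, 389.0, 307.0] 371.2 282.4
latch 0.6 [218.0, 214.0, 345.0, 316.0] 284.7 272.2
latch 0.5 [100.0, 187.0, 153.0, 260.0] 127.1 223.4
stand 0.66 [355.0, 257.0, 387.0, 304.0] 371.5 282.3
spoke0 0.92 [215.0, 215.0, 344.0, 320.0] 284.4 271.3
spoke0 0.48 [356.0, 257.0, 388.0, 305.0] 371.5 282.1
top [[-0.013, -1.0, -0.004, -0.021], [0.993, -0.013, 0.118, -0.489], [-0.118, -0.002, 0.993, -1.459], [0.0, 0.0, 0.0, 1.0]]
carousel 0.8 [280.0, 152.0, 383.0, 258.0] 333.9 210.0
pot_blue 0.72 [341.0, 208.0, 364.0, 234.0] 352.5 222.3
pot_blue 0.16 [185.0, 291.0, 216.0, 371.0] 198.9 322.2
latch 0.6 [247.0, 186.0, 270.0, 243.0] 257.0 215.2
stand 0.83 [226.0, 184.0, 306.0, 255.0] 263.3 221.6
stand 0.55 [299.0, 194.0, 321.0, 216.0] 310.5 202.9
stand 0.44 [432.0, 296.0, 479.0, 341.0] 454.3 315.9
spoke0 0.76 [278.0, 152.0, 384.0, 261.0] 333.6 209.8
spoke0 0.26 [227.0, 184.0, 307.0, 252.0] 263.7 221.4
0.6 0.08556087811201156 [[-9.33845889e-01  3.57675629e-01  2.53845981e-06]
 [ 3.57675628e-01  9.33845888e-01  5.04916416e-05]
 [ 1.56890994e-05  4.80593571e-05 -9.99999999e-01]]
```

```bash
python3 - <<'E'
import cv2
a=cv2.imread("pics/top1.png");cv2.imwrite("pics/top1c.png",cv2.resize(a[120:310,190:440],None,fx=3.1,fy=3.1,interpolation=cv2.INTER_CUBIC))
E
```

```text
(no output)
```

View pics/scene1.png

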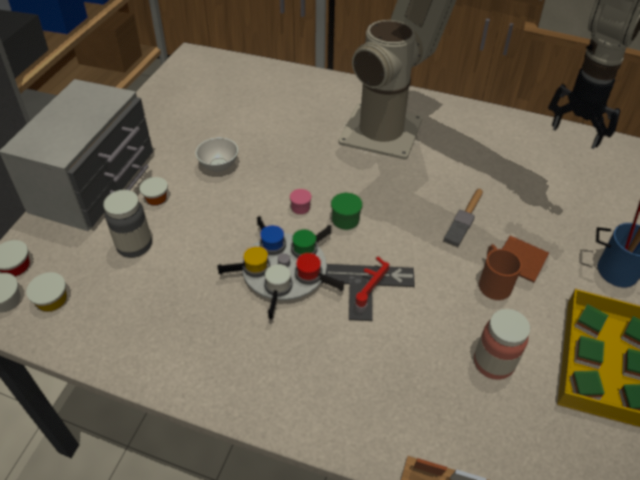

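View pics/top1c.png

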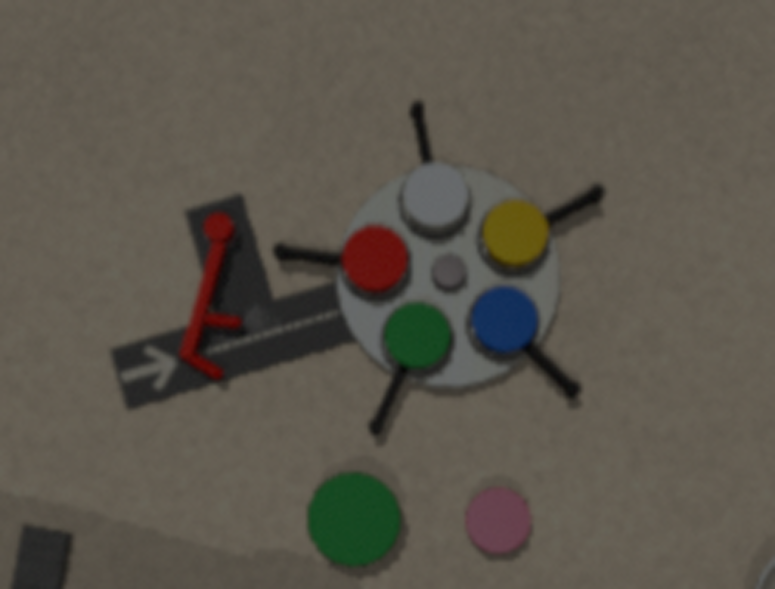

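The scene view shows the carousel at about (283,270), with blue at (272,238). The arrow and red latch are to its right, and a larger green pot and a pink pot (the look-alikes) sit above it. In the top view, up is +x and right is −y. Blue is at crop (504,320), the arrow tail is to the left at (125,375), and the latch pin is at (218,225). Blue needs about 119° clockwise. Next I'll get numbers.

```bash
cat >> h.py <<'E'
def cents(img,box):
    x0,y0,x1,y1=box; h=cv2.cvtColor(img,cv2.COLOR_BGR2HSV); out={}
    for n,(a,b) in dict(blue=(100,125),yellow=(18,33),green=(45,85),red=(0,8)).items():
        m=((h[...,0]>=a)&(h[...,0]<=b)|((n=="red")&(h[...,0]>172)))&(h[...,1]>130)&(h[...,2]>40)
        k=np.zeros_like(m);k[y0:y1,x0:x1]=m[y0:y1,x0:x1]
        N,L,S,C=cv2.connectedComponentsWithStats(k.astype(np.uint8))
        out[n]=[(C[i].round(1).tolist(),S[i].tolist()) for i in range(1,N) if S[i,4]>25]
    return out
E
python3 - <<'E'
from h import *
from scipy.optimize import least_squares
f=robot.grab_frame("top"); c=cents(f["image"],(200,130,400,280))
for k,v in c.items():
    for u,s in v: print(k,u,s,at(f,u,.066).round(4))
for n,u in dict(arrowhead=(175,365),tail=(125,378),pin=(218,225),fork=(190,355),dashEnd=(340,313),spB=(576,392),spG=(375,430),spR=(280,250),spY=(600,190),spW=(417,106)).items():
    uv=(u[0]/3.1+190-.3,u[1]/3.1+120-.3); print(n,at(f,uv,.007 if n[0] in"atd" else .044).round(3))
s=robot.read_state();print(s["q"],s["position"])
g=robot.grab_frame("wrist");print(np.array(g["tool_from_camera"]).round(3).tolist(),g["K"])
E
```

```text
blue [352.2, 222.9] [342, 213, 21, 21, 341] [ 0.5151 -0.1128  0.066 ]
yellow [356.0, 194.9] [346, 185, 22, 21, 361] [ 0.5849 -0.1236  0.066 ]
green [324.2, 228.1] [314, 218, 21, 21, 326] [ 0.5032 -0.0438  0.066 ]
green [303.5, 276.7] [292, 273, 24, 7, 117] [0.3847 0.0081 0.066 ]
red [257.2, 215.3] [248, 188, 20, 55, 389] [0.5372 0.1208 0.066 ]
red [310.5, 203.2] [300, 193, 22, 22, 358] [ 0.5655 -0.0109  0.066 ]
arrowhead [0.49  0.155 0.007]
tail [0.479 0.197 0.007]
pin [0.599 0.116 0.044]
fork [0.493 0.139 0.044]
dashEnd [0.531 0.019 0.007]
spB [ 0.459 -0.171  0.044]
spG [ 0.431 -0.009  0.044]
spR [0.578 0.066 0.044]
spY [ 0.624 -0.195  0.044]
spW [ 0.696 -0.047  0.044]
[6.90427404e+01 1.37849389e+01 2.87709319e-01 7.65000975e+01
 2.03136226e-03 8.99988861e+01] [0.17883236 0.46694507 0.23131839]
[[-0.001, 0.964, 0.267, 0.068], [1.0, 0.001, 0.0, 0.0], [0.0, 0.267, -0.964, -0.143], [0.0, 0.0, 0.0, 1.0]] [[366.91651147   0.         321.91581178]
 [  0.         366.91651147 237.51841217]
 [  0.           0.           1.        ]]
```

```bash
python3 -m handwheel '0 4 -6 0 0;0 8 -11 0 0;0 12 -16.5 0 0;0 16 -22 0 0;0 20 -27.5 0 0;0 24 -33 0 0;0 28 -38 0 0;0 32 -43 0 0;0 36 -48 0 0;0 36 -48 0 0' 40
python3 - <<'E'
from h import *
s=robot.read_state();g=robot.grab_frame("wrist")
cv2.imwrite("pics/w1.png",g["image"]);print(s["q"],s["position"],s["joint_vel"])
E
```

```text
time_s: 1.95
position: [0.5403, -0.0157, 0.2311]
tool_rot: [[-0.933, 0.36, 0.001], [0.36, 0.933, -0.0], [-0.001, 0.0, -1.0]]
wrist_force: [0.0, 1.5, -0.1]
opening: 0.0001
finger_force: 0.0
[-1.66244238e+00  1.83937271e+01  6.50957959e+00  7.80840858e+01
 -7.66624358e-03  1.94466185e+01] [ 0.54031247 -0.01572224  0.23112382] [-24.11959434  20.93063271  28.81708492   8.4569992    0.73416521
 -24.75968541]
```

View pics/w1.png

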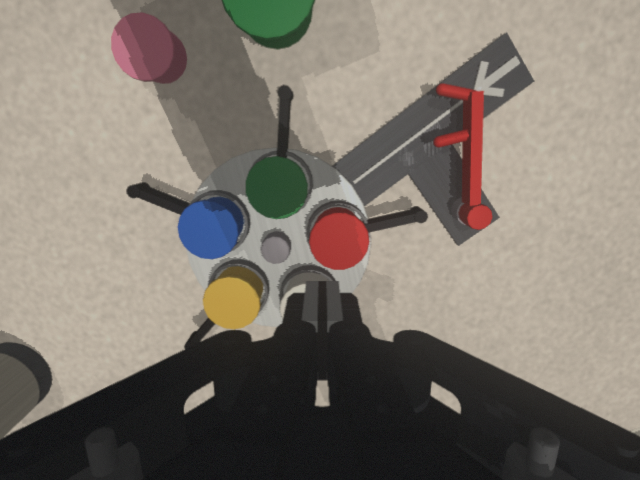

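The wrist view shows the blue pot at (211,228) with its spoke tip at (134,190). The arrow line runs from (356,182) to (520,62), and the latch pin is at (480,216). I'll take a settled picture to measure from.

```bash
cat >> h.py <<'E'
def wrist():
    robot.grab_frame("wrist"); s=robot.read_state();g=robot.grab_frame("wrist")
    T=np.eye(4);T[:3,:3]=s["tool_rot"];T[:3,3]=s["position"]
    g["camera_from_world"]=np.linalg.inv(T@np.array(g["tool_from_camera"])); return g
E
python3 - <<'E'
from h import *
g=wrist();f=g;cv2.imwrite("pics/w2.png",g["image"])
# predicted pixels from top-based estimate
a=np.array([.5576,-.0712])
for n,(an,r,z) in dict(blue=(225.3,.138,.044),green=(225.3-72,.138,.044),red=(225.3-144,.138,.044),pin=(77.5,.1906,.044),arrow=(106,.235,.008)).items():
    print(n,px(g,[*(a+r*np.array([np.cos(np.radians(an)),np.sin(np.radians(an))])),z]).round(1))
for k,v in cents(g["image"],(100,20,560,335)).items():
    for u,s in v: print(k,u,s)
img=g["image"];h=cv2.cvtColor(img,cv2.COLOR_BGR2GRAY)
m=(h<45).astype(np.uint8);m[280:]=0
N,L,S,C=cv2.connectedComponentsWithStats(m)
for i in range(1,N):
    if S[i,4]>60: print(S[i],C[i].round(1))
E
```

```text
blue [131.9 192.3]
green [283.6  94.6]
red [419.1 219. ]
pin [477.1 220.1]
arrow [473.4  93.4]
blue [208.1, 228.7] [179, 200, 60, 58, 2702]
yellow [232.4, 300.1] [204, 268, 58, 61, 2490]
red [469.7, 150.3] [435, 82, 58, 147, 3244]
red [339.2, 238.4] [310, 208, 60, 61, 2789]
[278 123  10  34 259] [282.6 140.8]
[128 183  61  25 503] [154.2 194.4]
[393 207  28  10  67] [408.7 211.1]
```

View pics/w2.png

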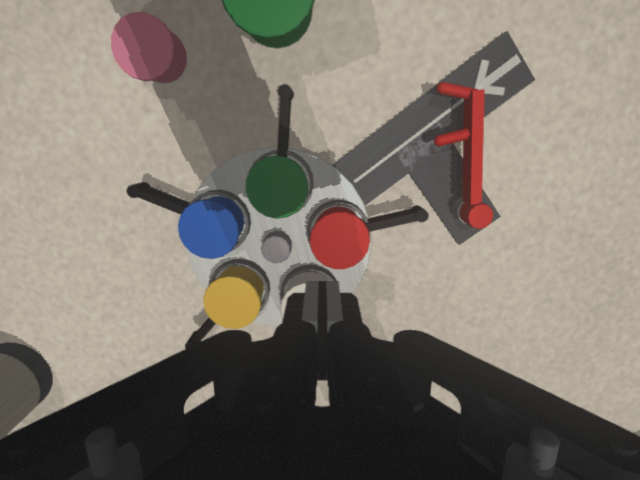

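The predicted pixels match the picture to within 3–4 px, a consistent shift of about 2 mm. Next I'll go in behind the blue spoke, on its anticlockwise side.

```bash
python3 -m handwheel '0 -.4 -5 0 .03;0 -.8 -10 0 .06;0 -1.2 -15 0 .1;0 -1.3 -17.4 0 .1;0 -1.3 -17.4 0 .1;0 -1.3 -17.4 -6 .1;0 -1.3 -17.4 -12 .1;0 -1.3 -17.4 -17 .1;0 -1.3 -17.4 -19.9 .1;0 -1.3 -17.4 -19.9 .1'
python3 - <<'E'
from h import *
s=robot.read_state();p=s["position"];print(p,s["q"],s["time_s"])
a=np.array([.5576,-.0712])
# rows: finger angle steps from 255 down, radius .12
for k,an in enumerate(range(251,112,-4),1):
    t=np.radians(an);q=a+.12*np.array([np.cos(t),np.sin(t)])
    print(an,((q-p[:2])*100).round(1),round(np.radians(an-255),2))
E
```

```text
time_s: 3.35
position: [0.5235, -0.1843, 0.03]
tool_rot: [[-0.966, 0.26, -0.006], [0.26, 0.966, 0.003], [0.006, 0.001, -1.0]]
wrist_force: [-0.3, 1.0, 0.0]
opening: 0.0004
finger_force: 0.0
[ 0.52346293 -0.18425727  0.03004038] [-1.94073261e+01  2.96565374e+01 -8.30393072e+00  5.24149992e+01
  2.81983171e-02 -4.32173821e+00] 3.35
251 [-0.5 -0. ] -0.07
247 [-1.3  0.3] -0.14
243 [-2.   0.6] -0.21
239 [-2.8  1. ] -0.28
235 [-3.5  1.5] -0.35
231 [-4.1  2. ] -0.42
227 [-4.8  2.5] -0.49
223 [-5.4  3.1] -0.56
219 [-5.9  3.8] -0.63
215 [-6.4  4.4] -0.7
211 [-6.9  5.1] -0.77
207 [-7.3  5.9] -0.84
203 [-7.6  6.6] -0.91
199 [-7.9  7.4] -0.98
195 [-8.2  8.2] -1.05
191 [-8.4  9. ] -1.12
187 [-8.5  9.8] -1.19
183 [-8.6 10.7] -1.26
179 [-8.6 11.5] -1.33
175 [-8.5 12.4] -1.4
171 [-8.4 13.2] -1.47
167 [-8.3 14. ] -1.54
163 [-8.1 14.8] -1.61
159 [-7.8 15.6] -1.68
155 [-7.5 16.4] -1.75
151 [-7.1 17.1] -1.82
147 [-6.7 17.8] -1.88
143 [-6.2 18.5] -1.95
139 [-5.6 19.2] -2.02
135 [-5.1 19.8] -2.09
131 [-4.5 20.4] -2.16
127 [-3.8 20.9] -2.23
123 [-3.1 21.4] -2.3
119 [-2.4 21.8] -2.37
115 [-1.7 22.2] -2.44
```

```bash
python3 -m handwheel '0 -.5 0 .2 -.07;0 -1.3 .3 .2 -.14;0 -2 .6 .2 -.21;0 -2.8 1 .2 -.28;0 -3.5 1.5 .2 -.35;0 -4.1 2 .2 -.42;0 -4.8 2.5 .2 -.49;0 -5.4 3.1 .2 -.56;0 -5.9 3.8 .2 -.63;0 -6.4 4.4 .2 -.7'
python3 - <<'E'
from h import *
f=robot.grab_frame("top")
c=cents(f["image"],(265,130,400,260))
for k,v in c.items():
    for u,s in v:
        P=at(f,u,.066); print(k,s[4],P.round(4),np.degrees(np.arctan2(P[1]+.0712,P[0]-.5576)).round(1))
cv2.imwrite("pics/top2.png",cv2.resize(f["image"][120:310,190:440],None,fx=3.1,fy=3.1,interpolation=cv2.INTER_CUBIC))
print(robot.read_state()["position"])
E
```

```text
time_s: 4.6
position: [0.4635, -0.1426, 0.0368]
tool_rot: [[-0.568, 0.823, 0.004], [0.823, 0.568, -0.002], [-0.004, 0.003, -1.0]]
wrist_force: [-0.2, -1.0, 1.1]
opening: -0.0
finger_force: 0.3
blue 232 [ 0.506  -0.0942  0.066 ] -156.0
yellow 232 [ 0.5729 -0.1211  0.066 ] -73.0
green 323 [ 0.512  -0.0307  0.066 ] 138.4
red 355 [ 0.5805 -0.015   0.066 ] 67.8
[ 0.46251758 -0.1417714   0.03658788]
```

View pics/top2.png

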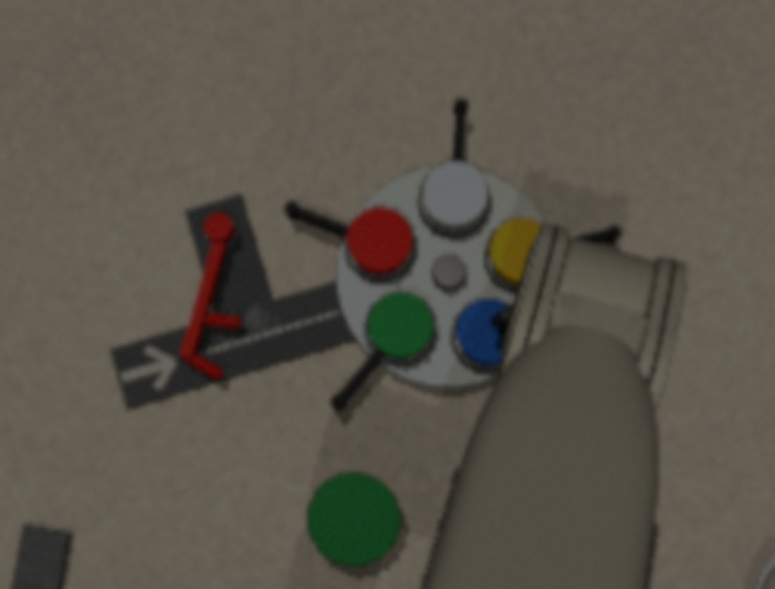

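The carousel has turned about −15° and the finger is on the blue spoke (blue pot at about crop (487,330), green at (400,325)). The latch at (205,310) is clear of the spokes. I'll keep going round the arc.

```bash
python3 -m handwheel '0 -.5 .7 0 -.07;0 -.9 1.5 0 -.14;0 -1.2 2.2 0 -.21;0 -1.5 3 0 -.28;0 -1.8 3.8 0 -.35;0 -2 4.6 0 -.42;0 -2.1 5.4 0 -.49;0 -2.2 6.3 0 -.56;0 -2.2 7.1 0 -.63;0 -2.1 8 0 -.7'
python3 -m handwheel '0 .1 .8 0 -.07;0 .2 1.6 0 -.14;0 .4 2.4 0 -.21;0 .7 3.2 0 -.28;0 1 4 0 -.35;0 1.4 4.7 0 -.42;0 1.8 5.4 0 -.49;0 2.3 6.1 0 -.56;0 2.9 6.8 0 -.63;0 3.4 7.4 0 -.7'
python3 - <<'E'
from h import *
f=robot.grab_frame("top")
c=cents(f["image"],(265,130,400,260))
for k,v in c.items():
    for u,s in v:
        P=at(f,u,.066); print(k,s[4],P.round(4),np.degrees(np.arctan2(P[1]+.0712,P[0]-.5576)).round(1))
s=robot.read_state();p=s["position"];print(p,s["q"],np.degrees(np.arctan2(p[1]+.0712,p[0]-.5576)))
E
```

```text
time_s: 5.9
position: [0.4418, -0.0625, 0.036]
tool_rot: [[0.095, 0.995, 0.003], [0.995, -0.095, -0.001], [-0.0, 0.003, -1.0]]
wrist_force: [-0.5, -0.2, 0.8]
opening: 0.0
finger_force: 0.3
time_s: 7.15
position: [0.476, 0.0118, 0.0361]
tool_rot: [[0.714, 0.7, 0.003], [0.7, -0.714, 0.0], [0.002, 0.002, -1.0]]
wrist_force: [-0.8, -0.7, -1.2]
opening: -0.0
finger_force: 0.3
blue 40 [ 0.5228 -0.0424  0.066 ] 140.4
yellow 359 [ 0.5006 -0.0896  0.066 ] -162.1
green 135 [ 0.6018 -0.0242  0.066 ] 46.8
red 363 [ 0.6143 -0.0875  0.066 ] -16.0
[0.47698906 0.01245212 0.03621011] [ 1.47274657e+00  2.15741190e+01 -2.08881030e+01  4.73089593e+01
  3.56235259e-02  1.37075464e+02] 133.93934143753413
```

```bash
python3 -m handwheel '0 .4 .4 0 -.04;0 .75 .7 0 -.09;0 1.2 1 0 -.13;0 1.65 1.35 0 -.17;0 2.1 1.65 0 -.22;0 2.35 1.8 0 -.25;0 2.35 1.8 0 -.25;0 2.35 1.8 0 -.25;0 2.35 1.8 0 -.25;0 2.35 1.8 0 -.25'
python3 - <<'E'
from h import *
f=robot.grab_frame("top")
c=cents(f["image"],(265,130,400,260))
for k,v in c.items():
    for u,s in v:
        P=at(f,u,.066); print(k,s[4],P.round(4),np.degrees(np.arctan2(P[1]+.0712,P[0]-.5576)).round(1))
s=robot.read_state();p=s["position"];print(p,np.degrees(np.arctan2(p[1]+.0712,p[0]-.5576)))
g=wrist();cv2.imwrite("pics/w3.png",g["image"])
E
```

```text
time_s: 8.45
position: [0.4982, 0.0288, 0.0343]
tool_rot: [[0.865, 0.502, -0.0], [0.502, -0.865, -0.0], [-0.0, -0.0, -1.0]]
wrist_force: [0.6, 0.2, -0.6]
opening: 0.0
finger_force: 0.0
blue 101 [ 0.5376 -0.0291  0.066 ] 115.4
yellow 356 [ 0.4976 -0.0746  0.066 ] -176.7
green 288 [ 0.6032 -0.0331  0.066 ] 39.9
red 362 [ 0.6078 -0.102   0.066 ] -31.5
[0.49825596 0.02885148 0.03427454] 120.67366587989464
```

View pics/w3.png

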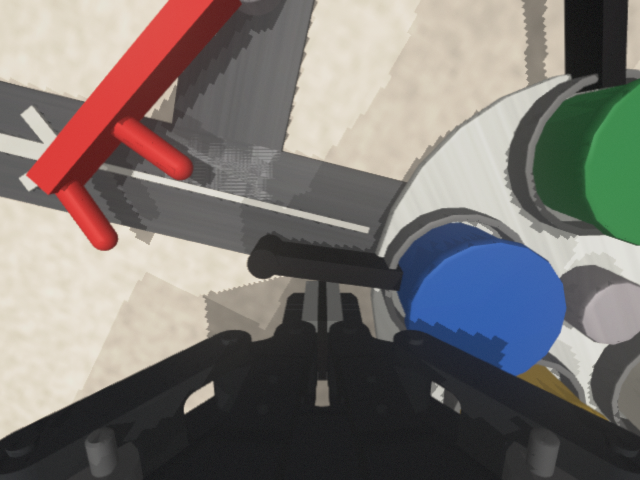

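The finger is against the blue spoke, whose tip is at (264,255). The painted line runs from (5,140) to (368,231), a little above the spoke. I'll compare their directions.

```bash
python3 - <<'E'
from h import *
g=wrist()
A=lambda u,z: at(g,u,z)[:2]
l0,l1=A((10,141),.0065),A((368,230),.0065)
t=A((263,246),.044);b=A((385,262),.044)
an=lambda d:np.degrees(np.arctan2(d[1],d[0]))
print("line",l0,l1,an(l0-l1),"spoke",t,b,an(t-b))
a=np.array([.5576,-.0712])
print("about axis",an(l0-a),an(l1-a),an(t-a),an(b-a),np.linalg.norm(t-a))
pp=A((240,5),.044);print("latch pin side",pp,px(g,[.599,.116,.044]))
tip=A((50,185),.044);print(tip)
E
```

```text
line [0.48360705 0.18513713] [0.52959397 0.02246898] 105.7858027972854 spoke [0.5101402  0.06259344] [0.52792387 0.01909579] 112.23681177901254
about axis 106.10103844234487 106.64610546504316 109.5308396042948 108.19334949416917 0.14196167146875796
latch pin side [0.57822725 0.10671859] [243.7190237  -77.53135345]
[0.49170115 0.14073871]
```

```bash
python3 -m handwheel '0 .3 .15 0 -.03;0 .6 .3 0 -.05;0 .9 .45 0 -.08;0 .9 .45 0 -.08;0 .9 .45 0 -.08;0 .2 .1 0 -.08;0 -.8 -.4 0 -.08;0 -1.6 -.8 0 -.08;0 -1.6 -.8 6 -.08;0 -1.6 -.8 10 -.08'
python3 - <<'E'
from h import *
f=robot.grab_frame("top")
c=cents(f["image"],(265,130,400,260))
for k,v in c.items():
    for u,s in v:
        P=at(f,u,.066); print(k,s[4],P.round(4),np.degrees(np.arctan2(P[1]+.0712,P[0]-.5576)).round(1))
s=robot.read_state();print(s["position"])
g=wrist();cv2.imwrite("pics/w4.png",g["image"])
E
```

```text
time_s: 9.95
position: [0.482, 0.0205, 0.1361]
tool_rot: [[0.902, 0.431, 0.001], [0.431, -0.902, 0.0], [0.001, 0.0, -1.0]]
wrist_force: [0.6, -0.3, -0.2]
opening: -0.0004
finger_force: 0.0
blue 30 [ 0.5483 -0.0319  0.066 ] 103.4
yellow 357 [ 0.4976 -0.0695  0.066 ] 178.4
green 239 [ 0.6063 -0.0406  0.066 ] 32.1
red 365 [ 0.6045 -0.1062  0.066 ] -36.7
[0.48531329 0.02072647 0.14137966]
```

View pics/w4.png

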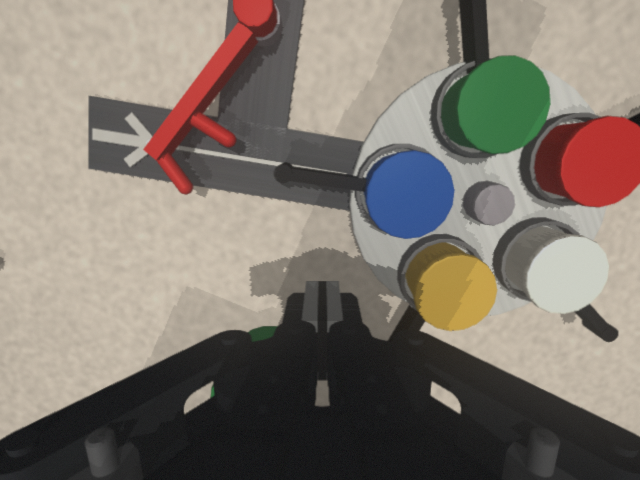

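The blue spoke tip at (283,173) now lies over the painted line, which runs (95,134)–(280,166). The latch back edge runs from (232,28) to (148,147). I'll check the alignment and plan the latch push.

```bash
python3 - <<'E'
from h import *
g=wrist()
A=lambda u,z: at(g,u,z)[:2]
an=lambda d:np.degrees(np.arctan2(d[1],d[0]))
l0,l1=A((95,134),.0065),A((280,166),.0065);t=A((283,172),.044);b=A((365,183),.044);hub=A((490,201),.045)
u=(l0-l1)/np.linalg.norm(l0-l1);n=np.array([-u[1],u[0]])
print(an(u),an(t-b),t,b,hub,"lateral of tip,base,hub mm",[round(float((q-l1)@n)*1000,1) for q in (t,b,hub)])
pin=A((254,13),.046);tip=A((149,150),.044);print("pin",pin,"tip",tip,np.linalg.norm(pin-tip),an(tip-pin))
# stand frame from line dir + pin
th=np.radians(an(u)-90);R=np.array([[np.cos(th),-np.sin(th)],[np.sin(th),np.cos(th)]])
ax=pin-R@[.09,.168];print("axis",ax,"spoke ang about axis",an(t-ax),"arrow",an(u))
home=ax+R@[0,.159];print("home tip",home,an(home-pin),robot.read_state()["position"])
E
```

```text
105.66371243079719 107.89221426497556 [0.51277413 0.06319071] [0.52887265 0.01332557] [ 0.55336168 -0.06441234] lateral of tip,base,hub mm [-0.1, -2.1, -4.7]
pin [0.58719239 0.11390497] tip [0.48935951 0.14408812] 0.10238307471156186 162.8540916871391
axis [ 0.54589316 -0.07215517] spoke ang about axis 103.75004144042536 arrow 105.66371243079719
home tip [0.50296464 0.08094004] -158.62569443170318 [0.48151377 0.02070063 0.13382114]
```

```bash
python3 -m handwheel '0 1 3 0 .18;0 2 6 0 .36;0 3 9 0 .54;0 4 12 0 .72;0 5 15 0 .9;0 5.7 15.5 0 1.1;0 5.7 15.5 0 1.1;0 5.7 15.5 -4 1.1;0 5.7 15.5 -8 1.1;0 5.7 15.5 -8 1.1'
python3 - <<'E'
from h import *
g=wrist();cv2.imwrite("pics/w5.png",g["image"]);s=robot.read_state();print(s["position"],s["tool_rot"],px(g,[.599,.116,.044]))
E
```

```text
time_s: 11.45
position: [0.535, 0.1739, 0.0502]
tool_rot: [[0.028, 1.0, -0.01], [1.0, -0.028, -0.003], [-0.004, -0.01, -1.0]]
wrist_force: [-0.1, -0.0, 0.9]
opening: 0.0002
finger_force: 0.0
[0.53892678 0.17534992 0.05437859] [[ 2.69656165e-02  9.99635548e-01 -1.27575805e-03]
 [ 9.99636257e-01 -2.69661749e-02 -4.22555288e-04]
 [-4.56803601e-04 -1.26389954e-03 -9.99999097e-01]] [452.57552211 400.89525544]
```

View pics/w5.png

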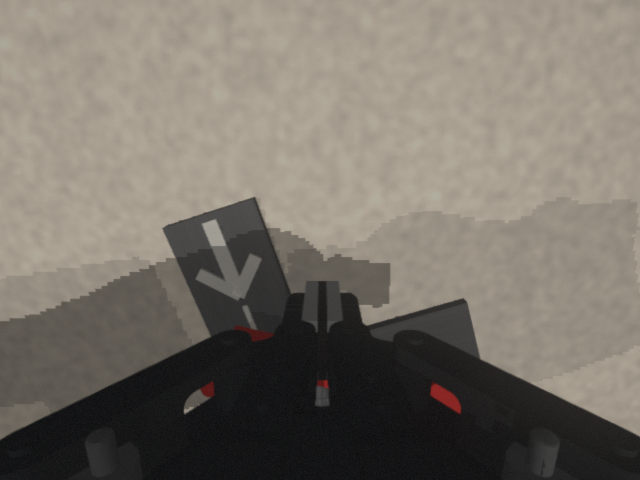

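The wrist view shows the arrow at (215,250) and the lever tip just showing red at (255,332), so the finger (320,290) is behind the lever's back. Next: lower and push.

```bash
python3 -m handwheel '0 0 0 -2.2 0;0 0 0 -2.2 0;0 -.7 -2.0 -2.2 0;0 -.9 -2.6 -2.2 0;0 -1.1 -3.2 -2.2 0;0 -1.3 -3.9 -2.2 0;0 -1.5 -4.5 -2.2 .1;0 -1.6 -5.1 -2.2 .2;0 -1.65 -5.7 -2.2 .2;0 -1.65 -5.7 -2.2 .2'
python3 -m handwheel '0 0 -.4 0 0;0 .05 -.8 0 .1;0 .1 -1.1 0 .1;0 .1 -1.35 0 .1;0 .1 -1.35 0 .1;0 .1 -1.45 0 .1;0 .1 -1.55 0 .1;0 .1 -1.55 0 .1;0 .1 -1.55 0 .1;0 .1 -1.55 0 .1'
python3 - <<'E'
from h import *
f=robot.grab_frame("top")
cv2.imwrite("pics/top3.png",cv2.resize(f["image"][120:310,190:440],None,fx=3.1,fy=3.1,interpolation=cv2.INTER_CUBIC))
for k,v in cents(f["image"],(240,130,400,260)).items():
    for u,s in v:
        P=at(f,u,.066); print(k,s[4],P.round(4),np.degrees(np.arctan2(P[1]+.0712,P[0]-.5576)).round(1))
E
```

```text
time_s: 12.8
position: [0.5226, 0.1182, 0.0322]
tool_rot: [[-0.172, 0.985, -0.001], [0.985, 0.172, -0.001], [-0.001, -0.001, -1.0]]
wrist_force: [0.2, 1.0, 0.2]
opening: 0.0002
finger_force: 0.0
time_s: 14.05
position: [0.524, 0.1047, 0.0324]
tool_rot: [[-0.272, 0.962, 0.0], [0.962, 0.272, 0.002], [0.002, 0.001, -1.0]]
wrist_force: [0.3, 5.3, -1.1]
opening: -0.0
finger_force: 2.3
blue 337 [ 0.5388 -0.0131  0.066 ] 107.9
yellow 359 [ 0.4974 -0.0697  0.066 ] 178.6
green 319 [ 0.6061 -0.0354  0.066 ] 36.4
red 362 [ 0.6048 -0.1062  0.066 ] -36.6
red 35 [0.5344 0.0657 0.066 ] 99.6
```

View pics/top3.png

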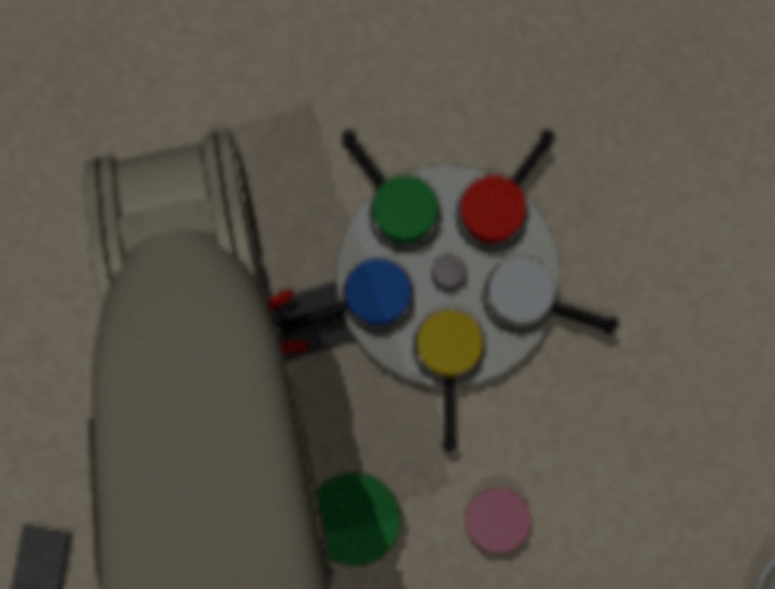

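The fork's prongs, at crop (282,298) and (295,346), straddle the blue spoke, and the force has risen to 5 N. I'll press a bit more to confirm it is at the stop.

```bash
python3 -m handwheel '0 0 -.1 0 0;0 0 -.2 0 0;0 0 -.3 0 0;0 .05 -.4 0 0;0 .05 -.4 0 0;0 .05 -.4 0 0;0 .05 -.4 0 0;0 .05 -.4 0 0;0 .05 -.4 0 0;0 .05 -.4 0 0'
```

```text
time_s: 15.35
position: [0.524, 0.1043, 0.0324]
tool_rot: [[-0.275, 0.961, -0.001], [0.961, 0.275, 0.01], [0.009, 0.002, -1.0]]
wrist_force: [-1.5, 13.6, -1.4]
opening: 0.0004
finger_force: 6.9
```

It's at the stop: force rose to 13.6 N with only 0.4 mm of motion. I'll back off, rise and inspect.

```bash
python3 -m handwheel '0 0 .4 0 0;0 0 1 0 0;0 -.3 2 0 0;0 -.6 3.5 0 0;0 -1 4.5 0 0;0 -1 4.5 5 0;0 -1 4.5 10 0;0 -4 8 15 0;0 -8 12 18 0;0 -8 12 18 0'
python3 - <<'E'
from h import *
robot.grab_frame("top");f=robot.grab_frame("top")
cv2.imwrite("pics/top4.png",cv2.resize(f["image"][120:310,190:440],None,fx=3.1,fy=3.1,interpolation=cv2.INTER_CUBIC))
for k,v in cents(f["image"],(240,130,400,260)).items():
    for u,s in v:
        P=at(f,u,.066); print(k,s[4],P.round(4),np.degrees(np.arctan2(P[1]+.0712,P[0]-.5576)).round(1))
print(robot.read_state()["position"])
E
```

```text
time_s: 16.6
position: [0.4435, 0.2222, 0.2152]
tool_rot: [[-0.276, 0.961, 0.004], [0.961, 0.276, 0.003], [0.001, 0.005, -1.0]]
wrist_force: [0.5, -0.0, 0.1]
opening: -0.0002
finger_force: 0.0
blue 338 [ 0.539  -0.0128  0.066 ] 107.6
yellow 359 [ 0.4974 -0.0697  0.066 ] 178.6
green 319 [ 0.6061 -0.0354  0.066 ] 36.4
red 365 [ 0.6048 -0.1062  0.066 ] -36.6
red 381 [0.5447 0.0879 0.066 ] 94.6
[0.44396861 0.22028026 0.21277448]
```

View pics/top4.png

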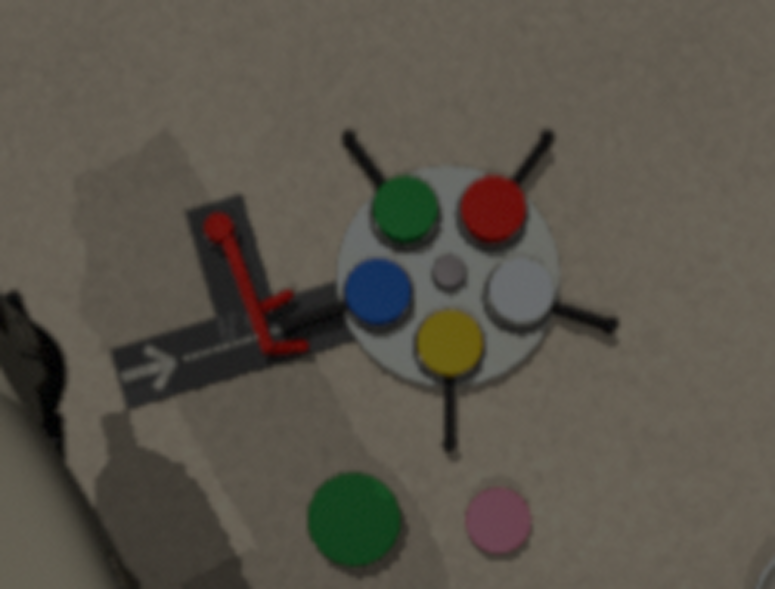

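The lever is home, with prongs at (280,300) and (295,346) on either side of the blue spoke. The spoke lies on the arrow line, the pots are upright and the arm is clear.

```bash
python3 -c "
from bench import robot
print(robot.sign_off())"
```

```text
the job is handed in; nothing more can be done
None
```

The blue pot is in line with the white arrow, the red latch is fully home around its spoke, and I handed the job in at about 17 s with the arm clear of everything.

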